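# Press the brass bush home on the insert press

### The arm

A 6-joint arm with a two-finger parallel gripper is mounted at the origin on the work surface. World frame = base frame: x ahead of the robot, y to its left, z up, the work surface at z = 0. Lengths are in m, angles in rad, forces in N, time in s.
With the tool pointing down it reaches from about 0.3 to 0.775 m from the base axis. Payload 14.6 kg.
Tool frame: the origin (TCP) lies between the finger pads; the fingertips stand 14 mm ahead of it and the grasp point (between the pads) lies 5 mm behind it; z points along the fingers, y is the line along which they close (so a half turn about z gives the same grasp; the last joint's range is limited). The gripper opens to 85 mm and grips with 20 to 120 N. Pads are 22 mm wide; open, the fingers measure 114 mm over their backs; the gripper's body (76 mm by 85 mm) begins 54 mm behind the grasp point. The pads swing forward as they close: fully open they stand 13 mm farther back than shut.
Start: joints at [-1.289, 0.3, 1.521, -0, 1.321, -0.067], TCP at [0.188, -0.517, 0.245] pointing down, gripper open.
Joint ranges: [-3.03, 3.03], [-0.79, 2.21], [0.23, 2.52], [-1.04, 4.18], [0, 3.07], [-2.55, 2.55]. Speed limits (rad/s): [2.22, 2.22, 2.57, 3.14, 3.14, 3.14].

### API

Orientations are given as a unit quaternion [w, x, y, z].
In Python, from station import r, viewer gives the robot as it stands.
- The arm moves only by the tool apply_moves, never from a script. Its argument "increments" is a list of rows, each a list of 6 numbers: the shift along the tool's x, y, z in mm, then the turn, a rotation vector about the tool's x, y, z in units of 5 degrees (1.0 is 5 degrees). A call has 1 to 12 rows; each row is the pose to reach, as a shift and turn from the pose commanded when the call began, along the tool's axes at that moment; what a row does not reach only later rows make up. A row lasts 1/12 s, in which the tool goes at most 41.7 mm and 7.16 degrees, less where a joint would pass 70% of its speed; a pose out of reach is approached as far as the arm can. A call with a gripper value outside its range is refused whole. "gripper" is the opening, from -1 (shut) to 1 (fully open), set as the call begins (left out, the last holds). The fingers move at their own pace and stop on an object; "force" is the grip in N (left out, the last holds). Time passes only in rows, so rows that repeat a pose let the fingers close. It gives the time, the measured TCP pose, the force, the opening and the grip force at its end, in the units of the state.
- r.sense(): the state, without advancing time (a new reading comes with each control period).
- viewer.camera(name): name is "scene" or "top"; returns a dict with "img" (420x560x3 uint8, red, green, blue), "depth" (420x560 float32, m along the optical axis (not along the pixel's ray), 0 where there is no reading), "fx", "fy", "cx", "cy" (pixels), "k1" (the pictures are not rectified: a ray, as slopes to the right and down, at radius r is drawn at 1 + k1 r^2 times it, then the intrinsics apply), "R" (3x3) and "t" (3): a world point X has camera coordinates R X + t. Camera axes: x right, y down, z forward; pixel columns grow to the right and rows downward; lengths in m; the calibration is good to about 2 mm. A picture is of the moment at which its call begins.
- r.finish_job(): hands the job in; it is judged then, once.
The state is a dict: "clock": time; "qpos": joint angles; "joint_velocities": joint speeds; "joint_efforts": joint torques, N m; "position": TCP position; "tcp_rot": TCP orientation; "ft_force": force on the tool from outside, world axes, zero at the start; "torque": the same for the moment, N m; "grip_width": opening from 0.0 (shut) to 1.0 (fully open); "finger_force": force on a finger pad.
Only numpy, scipy, OpenCV 4.12 (cv2) and the standard library are available. Lean on these libraries where they do the work, as an engineer would, in place of code of your own. Each camera call takes 0.05 s, during which the arm holds its last target. There are 200 camera calls.

### The job

On the grey hand press, pull the safety catch fully back by its upright round knob so that its bolt no longer lies under the lever, then push the lever all the way down to press the brass bush into the yellow printed housing. Leave the catch back and the lever down, and do not shift the small square-headed clamp that holds the housing at the foot of the press.

Things in the scene. Friction and masses are not known exactly. Their poses are not given: they have to be found in the camera images.
- catch (a joint): Safety catch of the press: a steel bolt, 14 mm wide, sliding level in a dark guide block on a post on the robot's side of the press, 187 mm above the table. Travel in m: about 0 = bolt lies under the lever and blocks it; 0.040 = fully back (hard stop); the lever is free from 0.027 on. Slides stiffly (about 3 N), stays where left.
- catch_knob (a point): Centre of the upright round black knob on the catch bolt: 22 mm diameter, 28 mm tall, about 230 mm above the table, on a 12 mm neck. Frame z is up; the catch slides back along the frame's -x, roughly towards the robot, 40 mm. Towards +x: guide block 8 mm beyond the knob with its top 26 mm below this point, raised lever 79 mm away.
- lever (a joint): Main lever of the press. Angle in rad: 0 = up (as it starts), 0.6 = fully down (hard stop). With the catch in it meets the bolt after 0.01 to 0.02. A stiff hinge: takes about 5 N on the paddle and stays where it is left.
- lever_paddle (a point): Middle of the top face of the black palm paddle at the lever's free end: 46 mm wide, 85 mm long, 16 mm thick; 246 mm above the table when up. Frame x: level hinge axis, across the paddle, parallel to the catch's slide. The hinge lies 185 mm along frame +y and 76 mm lower. Going fully down it sinks 118 mm and shifts at most 17 mm along the lever, so a straight push down does it.
- nest_clamp (a joint): Small slide with an 18 mm square black head, low at the foot of the press (about 65 mm above the table), on the side away from the robot. It holds the housing: leave it. Value is its travel in m, grows as it is pulled off the housing.

How it is judged:
On the way:
1. the catch is pulled back clear of the lever while the lever is still up (value of joint catch above 0.028 m and value of joint lever below 0.1 rad), for 0.2 s.
At the end, for the whole second after the job is handed in: The lever is down (at least 0.5 of its 0.6 rad), at rest; the catch is still back (at least 24 of its 40 mm); the nest clamp has not been pulled off by more than 8 mm (value of joint lever above 0.5 rad and value of joint catch above 0.024 m and velocity of joint lever below 0.05 rad/s and value of joint nest_clamp below 0.008 m); the robot touches nothing.
It fails at once if the lever is forced past the engaged catch (value of joint lever above 0.15 rad and value of joint catch below 0.015 m).
It fails at once if the clamp that holds the housing is pulled off by more than 8 mm (value of joint nest_clamp above 0.008 m).
It also fails if it takes over 38 s, if anything falls off the work surface, if the arm or the gripper's body presses on something with over 40 N, if the wrist force passes 120 N, or if a joint passes its speed limit or range.

## Working session

There is one attempt and no reset: what is moved stays moved. The work goes in short steps, Python scripts to look and compute and a tool call to move; the robot and the scene stay as the last step left them, time stands still between calls to the robot, and variables do not carry over. Pictures are saved under pics/ and viewed, at most 10 in all, crops included, and the job is handed in when it is done.

Besides the shell and the picture viewer there is one more tool, called after "Request:" as a command line: name --pt "numbers of a row" for each row, then --argument value for the rest. apply_moves: Moves the arm, as the interface text tells. Its arguments: {"type":"object","properties":{"increments":{"type":"array","items":{"type":"array","items":{"type":"number"}}},"gripper":{"type":"number"},"force":{"type":"number"}},"required":["increments"]}

```bash
mkdir -p pics
cat > h.py <<'E'
import numpy as np, cv2, pickle
from station import r, viewer
def shot(name,tag):
    c=viewer.camera(name); pickle.dump(c,open(f'pics/{tag}.pkl','wb'))
    cv2.imwrite(f'pics/{tag}.png',cv2.cvtColor(c['img'],cv2.COLOR_RGB2BGR)); return c
def load(tag): return pickle.load(open(f'pics/{tag}.pkl','rb'))
def world(c,u,v,d=None):
    K=np.array([[c['fx'],0,c['cx']],[0,c['fy'],c['cy']],[0,0,1.]])
    s=cv2.undistortPoints(np.array([[[u,v]]],float),K,np.array([c['k1'],0,0,0.]))[0,0]
    if d is None: d=c['depth'][int(round(v)),int(round(u))]
    return c['R'].T@(np.array([s[0]*d,s[1]*d,d])-c['t'])
E
python3 - <<'E'
from h import *
a=shot('scene','s0');b=shot('top','t0')
s=r.sense();print(s['position'],s['tcp_rot'],s['ft_force'],s['clock'])
E
```

```text
[ 0.18792415 -0.51668345  0.24477031] [-5.26306606e-04  9.84830432e-01  1.73518704e-01 -4.78820123e-05] [ 0.60740566 -0.33403492  0.55916299] 0.1
```

View pics/s0.png

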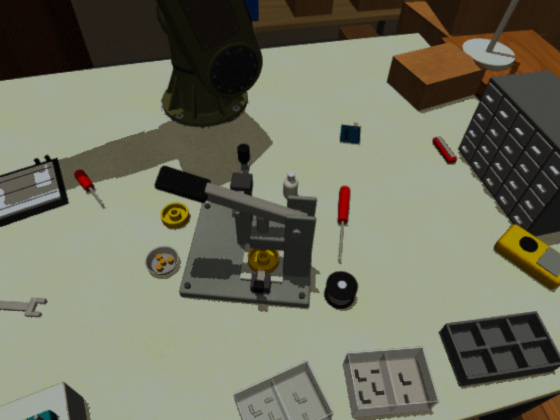

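View pics/t0.png

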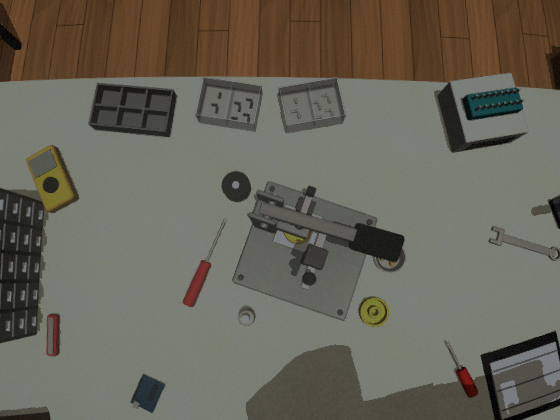

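The top view shows the knob at about (309,279), the guide block at (315,257), the paddle at about (378,242) and the clamp head at (311,190). In the scene view the knob is at (244,153) and the paddle at (183,183).

Run:
```python
from h import *
b=load('t0');a=load('s0')
for n,c,pts in (('t',b,[(309,279),(309,277),(311,283),(315,257),(378,242),(360,237),(396,247),(380,230),(374,252),(300,220),(311,190),(265,195),(258,225)]),('s',a,[(244,149),(244,153),(183,183),(170,179),(200,188)])):
    for p in pts: print(n,p,world(c,*p).round(4))
# clouds: knob and paddle
for n,c in(('t',b),('s',a)):
    P=[];I=[]
    for v in range(100,330):
        for u in range(120,450):
            if c['depth'][v,u]>0:
                w=world(c,u,v)
                if w[2]>.19: P.append(w);I.append((u,v))
    P=np.array(P);np.save(f'pics/{n}.npy',np.c_[P,I]);print(len(P),P.min(0),P.max(0))
c=b['img'][180:330,230:430];cv2.imwrite('pics/tc.png',cv2.resize(c[:,:,::-1],(800,600),interpolation=cv2.INTER_CUBIC))
```

```text
t (309, 279) [0.4937 0.0353 0.243 ]
t (309, 277) [0.4969 0.0356 0.246 ]
t (311, 283) [0.4873 0.032  0.2425]
t (315, 257) [0.5306 0.023  0.204 ]
t (378, 242) [ 0.5547 -0.0763  0.2461]
t (360, 237) [ 0.5632 -0.0484  0.237 ]
t (396, 247) [ 0.5463 -0.1031  0.2572]
t (380, 230) [ 0.5742 -0.0794  0.2477]
t (374, 252) [ 0.5384 -0.0695  0.2469]
t (300, 220) [0.5935 0.0493 0.2047]
t (311, 190) [0.67   0.022  0.0743]
t (265, 195) [0.6364 0.1104 0.2024]
t (258, 225) [0.5959 0.1269 0.0862]
s (244, 149) [0.5003 0.0342 0.2438]
s (244, 153) [0.5047 0.0332 0.2386]
s (183, 183) [ 0.5617 -0.0752  0.2473]
s (170, 179) [ 0.5545 -0.0942  0.2535]
s (200, 188) [ 0.5695 -0.0502  0.238 ]
3541 [ 0.47584058 -0.11596809  0.19000943] [0.64501801 0.13893514 0.26073864]
3866 [ 0.47940536 -0.1199211   0.19000253] [0.64667002 0.1374686  0.26028395]
```

View pics/tc.png

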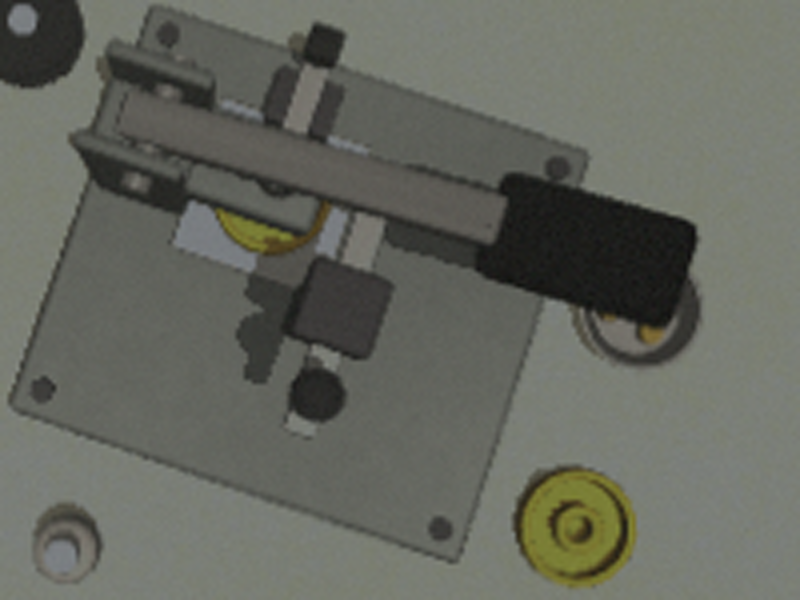

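The enlarged crop shows the knob at top-image pixel (309.2,278.5), the bolt running up-right through the guide block into the lever, and the paddle centred at about (376,242). I'll now get the axes from the point cloud.

Run:
```python
from h import *
for n in 'ts':
    D=np.load(f'pics/{n}.npy');P=D[:,:3]
    # knob cluster
    k=P[(np.hypot(P[:,0]-.495,P[:,1]-.034)<.022)&(P[:,2]>.215)]
    print(n,'knob',len(k),k.mean(0).round(4),k.min(0).round(4),k.max(0).round(4)); t=k[k[:,2]>.24]; print(' top',t.mean(0).round(4),len(t), cv2.minEnclosingCircle(t[:,:2].astype(np.float32)))
    q=P[(P[:,1]<-.035)&(P[:,2]>.226)]
    print('paddle',cv2.minAreaRect(q[:,:2].astype(np.float32)),q[:,2].mean())
    l=P[(P[:,1]<.09)&(P[:,0]>.54)&(P[:,2]>.19)]; print('lever',cv2.minAreaRect(l[:,:2].astype(np.float32)))
    g=P[(abs(P[:,2]-.203)<.005)&(P[:,0]<.56)&(P[:,1]>-.02)]; print('block',g.mean(0).round(4),cv2.minAreaRect(g[:,:2].astype(np.float32)))
print(r.sense()['qpos'])
```

```text
t knob 153 [0.4948 0.0348 0.2425] [0.4841 0.024  0.219 ] [0.505  0.045  0.2465]
 top [0.4945 0.0345 0.2431] 144 ((0.49447527527809143, 0.03450194001197815), 0.010832172818481922)
paddle ((0.5559126734733582, -0.07258649170398712), (0.08449307829141617, 0.046543680131435394), 71.97770690917969) 0.24613597384543462
lever ((0.5654408931732178, -0.0033638179302215576), (0.22015295922756195, 0.07355862110853195), 71.16587829589844)
block [0.5317 0.0227 0.2025] ((0.5317880511283875, 0.02241000533103943), (0.035777755081653595, 0.03584349527955055), 72.26961517333984)
s knob 210 [0.5002 0.0329 0.235 ] [0.4849 0.0229 0.215 ] [0.5066 0.044  0.246 ]
 top [0.4974 0.0334 0.2437] 94 ((0.49543628096580505, 0.03342988342046738), 0.010783343575894833)
paddle ((0.5574944019317627, -0.07294571399688721), (0.08622114360332489, 0.04739638417959213), 71.2505111694336) 0.2457494427045356
lever ((0.5659586191177368, -0.004139646887779236), (0.22233445942401886, 0.07498802989721298), 71.57169342041016)
block [0.5316 0.0222 0.2033] ((0.5231785178184509, 0.024609751999378204), (0.03596247732639313, 0.05561560019850731), 71.00945281982422)
[-1.28858505e+00  3.00411393e-01  1.52154265e+00  1.86340322e-05
  1.32069541e+00 -6.65963016e-02]
```

Request:
apply_moves --pt "5 -5 -35 0 0 0" --pt "25 -20 -65 0 0 0.5" --pt "55 -45 -85 0 0 1" --pt "85 -72 -85 0 0 1.5" --pt "115 -100 -85 0 0 2" --pt "145 -126 -85 0 0 2.5" --pt "175 -152 -85 0 0 3" --pt "205 -178 -85 0 0 3.5" --pt "235 -204 -85 0 0 4" --pt "265 -230 -85 0 0 4.5" --pt "295 -256 -85 0 0 5" --pt "325 -282 -85 0 0 5.5" --gripper 0.3 --force 40

```text
clock: 1.1
position: [0.3974, -0.1388, 0.3303]
tcp_rot: [0.0, 0.998, -0.067, 0.0]
ft_force: [0.4, -0.5, 0.8]
grip_width: 0.649
finger_force: 0.0
```

```bash
cat >> h.py <<'E'
from scipy.spatial.transform import Rotation as Ro
def plan(p,yaw=-18.):
    s=r.sense();q=s['tcp_rot'];R=Ro.from_quat([q[1],q[2],q[3],q[0]])
    T=Ro.from_matrix(np.c_[[np.cos(np.radians(yaw)),np.sin(np.radians(yaw)),0],[np.sin(np.radians(yaw)),-np.cos(np.radians(yaw)),0],[0,0,-1]])
    print('t',round(s['clock'],2),'pos',s['position'].round(4),'F',s['ft_force'].round(1),'w',s['grip_width'],'ff',s['finger_force'])
    print('inc',(R.inv().apply(np.array(p)-s['position'])*1000).round(1),(np.degrees((R.inv()*T).as_rotvec())/5).round(2))
E
python3 -c "
from h import *
plan([.495,.034,.33])"
```

```text
t 1.1 pos [ 0.3974 -0.1388  0.3303] F [ 0.4 -0.5  0.8] w 0.6492957454018666 ff 0.0
inc [  73.7 -184.3    0.3] [ 0.   -0.    2.07]
```

Request:
apply_moves --pt "12 -30 0 0 0 0.5" --pt "24 -60 0 0 0 1" --pt "36 -90 0 0 0 1.5" --pt "48 -120 0 0 0 2.07" --pt "60 -150 0 0 0 2.07" --pt "70 -175 0 0 0 2.07" --pt "73.7 -184.3 0 0 0 2.07" --pt "73.7 -184.3 20 0 0 2.07" --pt "73.7 -184.3 40 0 0 2.07" --pt "73.7 -184.3 50 0 0 2.07" --pt "73.7 -184.3 50 0 0 2.07"

```text
clock: 2.02
position: [0.4934, 0.0319, 0.2782]
tcp_rot: [0.0, 0.988, -0.155, -0.002]
ft_force: [0.4, 0.6, -0.5]
grip_width: 0.654
finger_force: 0.0
```

Run:
```python
from h import *
plan([.495,.034,.231])
c=shot('scene','s1');cv2.imwrite('pics/s1c.png',cv2.resize(c['img'][60:260,110:360,::-1],(750,600),interpolation=cv2.INTER_CUBIC))
```

```text
t 2.02 pos [0.4934 0.0319 0.2782] F [ 0.4  0.6 -0.5] w 0.6540416000043962 ff 0.0
inc [ 1.1 -2.5 47.2] [0.01 0.04 0.02]
```

View pics/s1c.png

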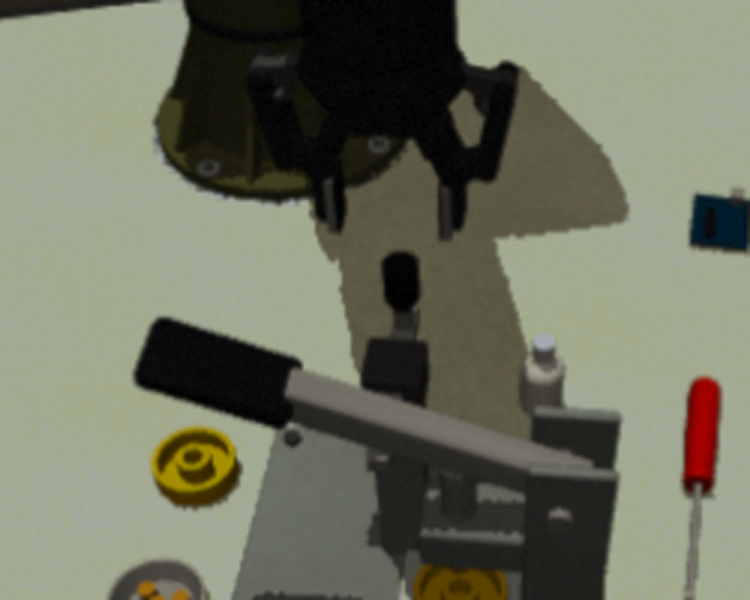

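The open fingers, with tips at crop (335,230) and (447,235), straddle the knob at (401,280), so I'll descend and grip.

Request:
apply_moves --pt "0 0 12 0 0 0" --pt "0 0 25 0 0 0" --pt "0 0 37 0 0 0" --pt "0 0 49 0 0 0" --pt "0 0 49 0 0 0" --pt "0 0 49 0 0 0"

```text
clock: 2.57
position: [0.4944, 0.032, 0.2323]
tcp_rot: [-0.0, 0.988, -0.155, 0.0]
ft_force: [0.1, 0.6, 0.7]
grip_width: 0.653
finger_force: 0.0
```

Request:
apply_moves --pt "0 0 0 0 0 0" --pt "0 0 0 0 0 0" --pt "0 0 0 0 0 0" --pt "0 0 0 0 0 0" --pt "0 0 0 0 0 0" --pt "0 0 0 0 0 0" --pt "0 0 0 0 0 0" --pt "0 0 0 0 0 0" --gripper -1 --force 40

```text
clock: 3.23
position: [0.4952, 0.0342, 0.2329]
tcp_rot: [-0.002, 0.988, -0.155, 0.002]
ft_force: [4.5, 17.6, 4.9]
grip_width: 0.239
finger_force: 39.4
```

Request:
apply_moves --pt "0 -1.5 0 0 0 0" --pt "-5 -1.5 0 0 0 0" --pt "-10 -1.5 0 0 0 0" --pt "-15 -1.5 0 0 0 0" --pt "-20 -1.5 0 0 0 0" --pt "-25 -1.5 0 0 0 0" --pt "-30 -1.5 0 0 0 0" --pt "-34 -1.5 0 0 0 0" --pt "-37 -1.5 0 0 0 0" --pt "-39.5 -1.5 0 0 0 0" --pt "-39.5 -1.5 0 0 0 0" --pt "-39.5 -1.5 0 0 0 0"

```text
clock: 4.23
position: [0.4586, 0.0465, 0.2328]
tcp_rot: [-0.001, 0.988, -0.155, 0.003]
ft_force: [10.8, 6.5, 0.8]
grip_width: 0.235
finger_force: 40.5
```

Request:
apply_moves --pt "0 0 0 0 0 0" --pt "0 0 0 0 0 0" --pt "0 0 0 0 0 0" --pt "0 0 0 0 0 0" --pt "0 0 0 0 0 0" --pt "0 0 -20 0 0 0" --pt "0 0 -45 0 0 0" --pt "0 0 -75 0 0 0" --pt "0 0 -90 0 0 0" --pt "0 0 -90 0 0 0" --gripper 0.3

```text
clock: 5.07
position: [0.4578, 0.0458, 0.3246]
tcp_rot: [-0.0, 0.988, -0.155, 0.003]
ft_force: [-0.5, 0.5, -0.3]
grip_width: 0.646
finger_force: 0.0
```

Run:
```python
from h import *
plan([.554,-.079,.32])
c=shot('scene','s2');cv2.imwrite('pics/s2c.png',cv2.resize(c['img'][60:260,110:360,::-1],(750,600),interpolation=cv2.INTER_CUBIC))
```

```text
t 5.07 pos [0.4578 0.0458 0.3246] F [-0.5  0.5 -0.3] w 0.6464139181127548 ff 0.0
inc [129.9  89.3   5.1] [-0.02 -0.06  0.03]
```

View pics/s2c.png

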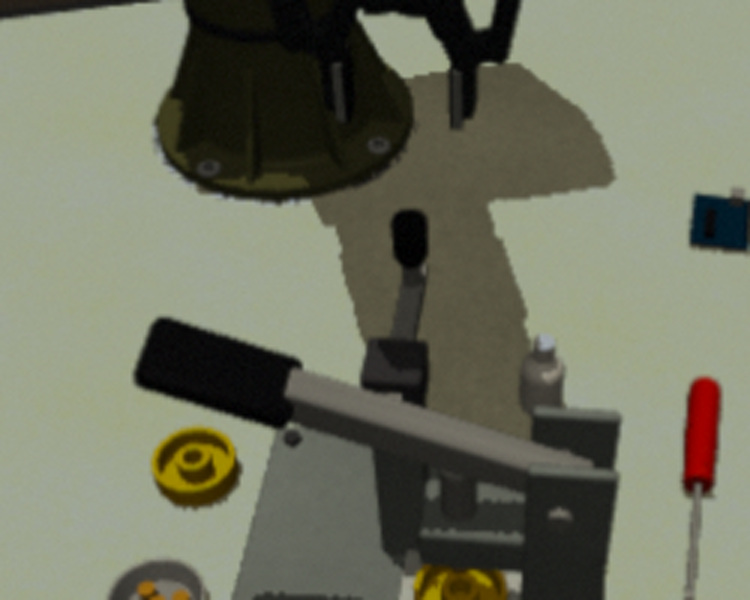

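The knob is now at crop (409,238), previously (401,280), with bolt showing between it and the guide block, so the catch is back. Next I'll shut the gripper and go over the paddle.

Request:
apply_moves --pt "20 14 0 0 0 0" --pt "40 28 0 0 0 0" --pt "60 42 0 0 0 0" --pt "80 56 0 0 0 0" --pt "100 70 0 0 0 0" --pt "120 83 0 0 0 0" --pt "130 89 5 0 0 0" --pt "130 89 20 0 0 0" --pt "130 89 35 0 0 0" --pt "130 89 40 0 0 0" --pt "130 89 40 0 0 0" --gripper -1

```text
clock: 6.03
position: [0.5528, -0.0784, 0.2792]
tcp_rot: [-0.0, 0.988, -0.155, -0.002]
ft_force: [0.2, -0.7, 0.2]
grip_width: 0.001
finger_force: 0.0
```

Run:
```python
from h import *
plan([.554,-.079,.145])
```

```text
t 6.03 pos [ 0.5528 -0.0784  0.2792] F [ 0.2 -0.7  0.2] w 0.0013645037225845586 ff 0.0
inc [  1.8   0.2 134.2] [0.   0.04 0.03]
```

Request:
apply_moves --pt "2 0 8 0 0 0" --pt "2 0 17 0 0 0" --pt "2 0 26 0 0 0" --pt "2 0 35 0 0 0" --pt "2 0 44 0 0 0" --pt "2 0 53 0 0 0" --pt "2 0 62 0 0 0" --pt "2 0 71 0 0 0" --pt "2 0 80 0 0 0" --pt "2 0 89 0 0 0" --pt "2 0 98 0 0 0" --pt "2 0 107 0 0 0"

```text
clock: 7.03
position: [0.5554, -0.0793, 0.1734]
tcp_rot: [-0.0, 0.988, -0.155, -0.0]
ft_force: [0.7, -0.1, 4.7]
grip_width: 0.001
finger_force: 2.0
```

Request:
apply_moves --pt "0 0 5 0 0 0" --pt "0 0 10 0 0 0" --pt "0 0 14 0 0 0" --pt "0 0 18 0 0 0" --pt "0 0 21 0 0 0" --pt "0 0 23 0 0 0" --pt "0 0 23 0 0 0" --pt "0 0 23 0 0 0"

```text
clock: 7.7
position: [0.5552, -0.0795, 0.151]
tcp_rot: [0.0, 0.988, -0.155, -0.0]
ft_force: [-0.1, 0.1, -0.4]
grip_width: 0.002
finger_force: 0.0
```

Request:
apply_moves --pt "0 0 2 0 0 0" --pt "0 0 4 0 0 0" --pt "0 0 6 0 0 0" --pt "0 0 8 0 0 0" --pt "0 0 8 0 0 0"

```text
clock: 8.12
position: [0.5557, -0.0793, 0.1442]
tcp_rot: [-0.0, 0.988, -0.155, 0.001]
ft_force: [-2.8, 2.1, 12.5]
grip_width: 0.005
finger_force: 5.6
```

Run:
```python
from h import *
plan([.554,-.079,.145])
c=shot('scene','s3');cv2.imwrite('pics/s3c.png',cv2.resize(c['img'][100:300,110:360,::-1],(750,600),interpolation=cv2.INTER_CUBIC))
```

```text
t 8.12 pos [ 0.5557 -0.0793  0.1442] F [-2.8  2.1 12.5] w 0.0046184026857942284 ff 5.642990267369896
inc [-1.7  0.2 -0.8] [-0.   -0.01  0.03]
```

View pics/s3c.png

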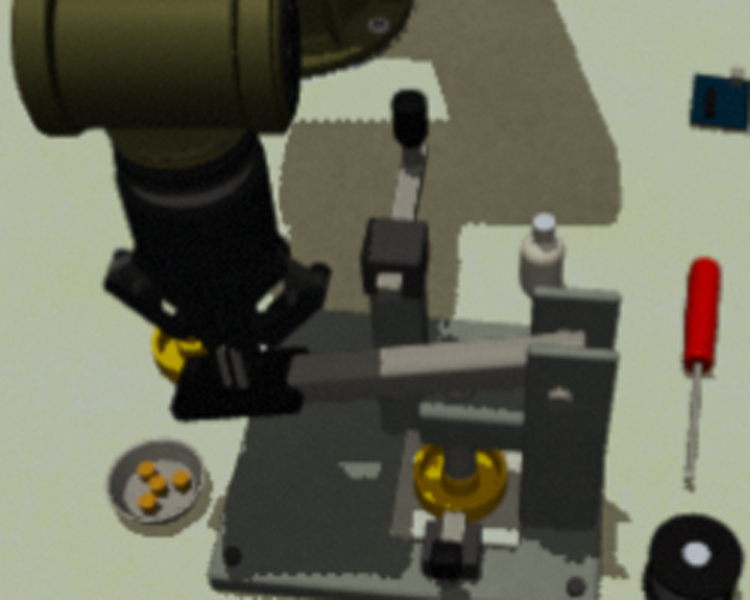

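The paddle is down at crop (240,385), the knob is still back at (409,118) and the clamp head is in place at (452,550). I'll push a few mm more to reach the stop.

Request:
apply_moves --pt "0 0 1 0 0 0" --pt "0 0 2 0 0 0" --pt "0 0 3 0 0 0" --pt "0 0 3 0 0 0"

```text
clock: 8.5
position: [0.556, -0.0792, 0.1435]
tcp_rot: [-0.0, 0.988, -0.155, 0.001]
ft_force: [-13.7, 4.8, 37.3]
grip_width: -0.001
finger_force: 17.4
```

The force rose steeply with no further travel, so that's the hard stop. I'll withdraw upward.

Request:
apply_moves --pt "0 0 -5 0 0 0" --pt "0 0 -15 0 0 0" --pt "0 0 -30 0 0 0" --pt "0 0 -55 0 0 0" --pt "0 0 -85 0 0 0" --pt "0 0 -115 0 0 0" --pt "0 0 -145 0 0 0" --pt "0 0 -175 0 0 0" --pt "0 0 -185 0 0 0" --pt "0 0 -185 0 0 0" --pt "0 0 -185 0 0 0"

```text
clock: 9.42
position: [0.5553, -0.0794, 0.3245]
tcp_rot: [0.0, 0.988, -0.155, -0.0]
ft_force: [-0.3, 0.8, -1.0]
grip_width: -0.003
finger_force: 0.0
```

Run:
```python
from h import *
plan([.554,-.079,.145])
c=shot('scene','s4');cv2.imwrite('pics/s4c.png',cv2.resize(c['img'][100:300,110:360,::-1],(750,600),interpolation=cv2.INTER_CUBIC))
```

```text
t 9.42 pos [ 0.5553 -0.0794  0.3245] F [-0.3  0.8 -1. ] w -0.002865775926049238 ff 0.0
inc [ -1.2  -0.  179.5] [0.   0.01 0.03]
```

View pics/s4c.png

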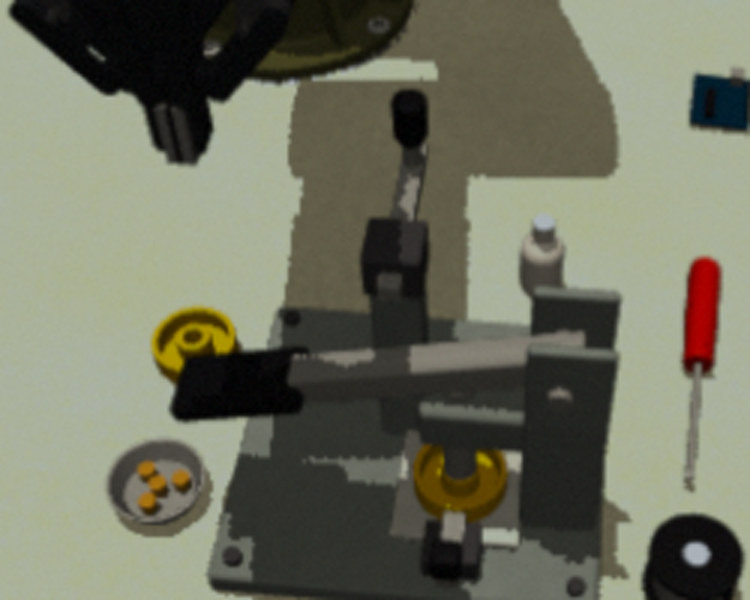

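The lever has stayed down (paddle at crop (240,385)), the catch is back (knob at (409,118)), the clamp hasn't moved, and the gripper is clear.

```bash
python3 -c "
from station import r
print(r.finish_job())"
```

```text
the job is handed in; nothing more can be done
None
```

I pulled the catch back about 38 mm and pushed the lever down to its hard stop; the last picture shows both staying there, with the clamp unmoved and the gripper clear. I handed the job in at about 9.5 s, and no verdict was returned.

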